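# Set out the paint additives beside the scale in pouring order

## Task

The four additive containers stand in the grey holders in the order in which they will be poured, the first at the left end of the row as the robot sees it. Move all four into the pouring rack, one to a pocket, so that the first to be poured stands in the pocket next to the scale and the others follow in that order away from it. Keep them upright and leave each standing fully down in its pocket.

Things in the scene. Friction and masses are not known exactly. Their poses are not given: they have to be found in the camera images.
- jar: Small squat sample jar, cream body with broad black screw lid, round, 49 mm across, 56 mm high (body 47 mm across up to 46 mm, lid 49.6 mm), about 0.06 kg. Origin at the centre of its underside, z up.
- short_bottle: Short round white plastic bottle with wide red screw cap, 56 mm across, 105 mm high; solid enough to grip up to 96 mm above its underside, about 0.3 kg. Origin at the centre of its underside, z up.
- tall_bottle: Tall round white plastic bottle with white screw cap, 62 mm across, 155 mm high; grip it below 143 mm above its underside, about 0.4 kg. Origin at the centre of its underside, z up.
- tin: Flat oblong metal tin with a white screw cap near one end of its top, 48 mm (x) by 66 mm (y) by 166 mm high over the cap (body to 141 mm), about 0.45 kg. Origin at the centre of its underside, z up; its long side y lies along the row. Grip it across the 48 mm.
- jar_holder: Low grey holder, fixed, in which the jar stands at the start; one of four in a straight row, 94 mm apart, on a dark strip. 84 x 84 mm foot; origin at the centre of its underside, 5 mm above the bench. Above the origin its floor is 4 mm and its collar (round, 62 mm outside, 65 at the rim) 20 mm high. x square across the row, away from the robot, y along the row to the left.
- short_bottle_holder: Low grey holder, fixed, in which the short bottle stands at the start; one of four in a straight row, 94 mm apart, on a dark strip. 84 x 84 mm foot; origin at the centre of its underside, 5 mm above the bench. Above the origin its floor is 4 mm and its collar (round, 69 mm outside, 72 at the rim) 20 mm high. x square across the row, away from the robot, y along the row to the left.
- tall_bottle_holder: Low grey holder, fixed, in which the tall bottle stands at the start; one of four in a straight row, 94 mm apart, on a dark strip. 84 x 84 mm foot; origin at the centre of its underside, 5 mm above the bench. Above the origin its floor is 4 mm and its collar (round, 75 mm outside, 78 at the rim) 20 mm high. x square across the row, away from the robot, y along the row to the left.
- tin_holder: Low grey holder, fixed, in which the tin stands at the start; one of four in a straight row, 94 mm apart, on a dark strip. 84 x 84 mm foot; origin at the centre of its underside, 5 mm above the bench. Above the origin its floor is 4 mm and its collar (oblong, 60 x 78 mm outside) 20 mm high. x square across the row, away from the robot, y along the row to the left.
- pouring_rack: Low metal rack, fixed, 84 x 392 mm: four square pockets 78 x 78 mm inside, 3 mm walls, wire handle 50 mm high at each end. Origin: its middle, on the bench; x across the row, away from the robot; y along it, to the left. Pocket centres y = +141, +47, -47, -141 mm; floors 9 mm, wall tops 30 mm above the bench. The tin fits only square to the walls (within about 10 degrees).
- scale: Grey bench scale, fixed, 172 x 150 mm, round steel pan 40 mm high, black display strip; on the pan a clear mixing cup 94 mm across, 82 mm high. It stands by one end of the pouring rack, 295 mm from the rack's middle along the row, at its left (+y) or right (-y) end. Origin at the centre of its underside.
Things that resemble listed ones, but are neither listed nor needed, are in the scene too. Of the things that look like the jar, the smallest one is meant.

How it is judged:
At the end, for the whole second after the job is handed in: Counted from the scale, the pockets hold the containers in the left-to-right order of their holders, one each; each is released, at rest, upright within 0.1 rad, its underside within 4 mm of the pocket floor and its centre within 17 mm of the rack's middle line (((y of each of short_bottle_holder, tall_bottle_holder, tin_holder in the frame of jar_holder below 0 m and horizontal distance between jar and scale below 0.2 m) or (y of each of short_bottle_holder, tall_bottle_holder in the frame of jar_holder below 0 m and y of tin_holder in the frame of jar_holder above 0 m and horizontal distance between jar and scale between 0.2 and 0.295 m) or (y of each of short_bottle_holder, tin_holder in the frame of jar_holder below 0 m and y of tall_bottle_holder in the frame of jar_holder above 0 m and horizontal distance between jar and scale between 0.2 and 0.295 m) or (y of short_bottle_holder in the frame of jar_holder below 0 m and y of each of tall_bottle_holder, tin_holder in the frame of jar_holder above 0 m and horizontal distance between jar and scale between 0.295 and 0.39 m) or (y of short_bottle_holder in the frame of jar_holder above 0 m and y of each of tall_bottle_holder, tin_holder in the frame of jar_holder below 0 m and horizontal distance between jar and scale between 0.2 and 0.295 m) or (y of each of short_bottle_holder, tin_holder in the frame of jar_holder above 0 m and y of tall_bottle_holder in the frame of jar_holder below 0 m and horizontal distance between jar and scale between 0.295 and 0.39 m) or (y of each of short_bottle_holder, tall_bottle_holder in the frame of jar_holder above 0 m and y of tin_holder in the frame of jar_holder below 0 m and horizontal distance between jar and scale between 0.295 and 0.39 m) or (y of each of short_bottle_holder, tall_bottle_holder, tin_holder in the frame of jar_holder above 0 m and horizontal distance between jar and scale above 0.39 m)) and x of jar in the frame of pouring_rack between -0.017 and 0.017 m and z of jar in the frame of pouring_rack between 0.004 and 0.013 m and angle between each of jar, short_bottle, tall_bottle, tin's own z axis and vertical below 0.1 rad and linear speed of each of jar, short_bottle, tall_bottle, tin below 0.02 m/s and angular speed of each of jar, short_bottle, tall_bottle, tin below 0.2 rad/s and ((y of each of jar_holder, tall_bottle_holder, tin_holder in the frame of short_bottle_holder below 0 m and horizontal distance between short_bottle and scale below 0.2 m) or (y of each of jar_holder, tall_bottle_holder in the frame of short_bottle_holder below 0 m and y of tin_holder in the frame of short_bottle_holder above 0 m and horizontal distance between short_bottle and scale between 0.2 and 0.295 m) or (y of each of jar_holder, tin_holder in the frame of short_bottle_holder below 0 m and y of tall_bottle_holder in the frame of short_bottle_holder above 0 m and horizontal distance between short_bottle and scale between 0.2 and 0.295 m) or (y of jar_holder in the frame of short_bottle_holder below 0 m and y of each of tall_bottle_holder, tin_holder in the frame of short_bottle_holder above 0 m and horizontal distance between short_bottle and scale between 0.295 and 0.39 m) or (y of jar_holder in the frame of short_bottle_holder above 0 m and y of each of tall_bottle_holder, tin_holder in the frame of short_bottle_holder below 0 m and horizontal distance between short_bottle and scale between 0.2 and 0.295 m) or (y of each of jar_holder, tin_holder in the frame of short_bottle_holder above 0 m and y of tall_bottle_holder in the frame of short_bottle_holder below 0 m and horizontal distance between short_bottle and scale between 0.295 and 0.39 m) or (y of each of jar_holder, tall_bottle_holder in the frame of short_bottle_holder above 0 m and y of tin_holder in the frame of short_bottle_holder below 0 m and horizontal distance between short_bottle and scale between 0.295 and 0.39 m) or (y of each of jar_holder, tall_bottle_holder, tin_holder in the frame of short_bottle_holder above 0 m and horizontal distance between short_bottle and scale above 0.39 m)) and x of short_bottle in the frame of pouring_rack between -0.017 and 0.017 m and z of short_bottle in the frame of pouring_rack between 0.004 and 0.013 m and ((y of each of jar_holder, short_bottle_holder, tin_holder in the frame of tall_bottle_holder below 0 m and horizontal distance between tall_bottle and scale below 0.2 m) or (y of each of jar_holder, short_bottle_holder in the frame of tall_bottle_holder below 0 m and y of tin_holder in the frame of tall_bottle_holder above 0 m and horizontal distance between tall_bottle and scale between 0.2 and 0.295 m) or (y of each of jar_holder, tin_holder in the frame of tall_bottle_holder below 0 m and y of short_bottle_holder in the frame of tall_bottle_holder above 0 m and horizontal distance between tall_bottle and scale between 0.2 and 0.295 m) or (y of jar_holder in the frame of tall_bottle_holder below 0 m and y of each of short_bottle_holder, tin_holder in the frame of tall_bottle_holder above 0 m and horizontal distance between tall_bottle and scale between 0.295 and 0.39 m) or (y of jar_holder in the frame of tall_bottle_holder above 0 m and y of each of short_bottle_holder, tin_holder in the frame of tall_bottle_holder below 0 m and horizontal distance between tall_bottle and scale between 0.2 and 0.295 m) or (y of each of jar_holder, tin_holder in the frame of tall_bottle_holder above 0 m and y of short_bottle_holder in the frame of tall_bottle_holder below 0 m and horizontal distance between tall_bottle and scale between 0.295 and 0.39 m) or (y of each of jar_holder, short_bottle_holder in the frame of tall_bottle_holder above 0 m and y of tin_holder in the frame of tall_bottle_holder below 0 m and horizontal distance between tall_bottle and scale between 0.295 and 0.39 m) or (y of each of jar_holder, short_bottle_holder, tin_holder in the frame of tall_bottle_holder above 0 m and horizontal distance between tall_bottle and scale above 0.39 m)) and x of tall_bottle in the frame of pouring_rack between -0.017 and 0.017 m and z of tall_bottle in the frame of pouring_rack between 0.004 and 0.013 m and ((y of each of jar_holder, short_bottle_holder, tall_bottle_holder in the frame of tin_holder below 0 m and horizontal distance between tin and scale below 0.2 m) or (y of each of jar_holder, short_bottle_holder in the frame of tin_holder below 0 m and y of tall_bottle_holder in the frame of tin_holder above 0 m and horizontal distance between tin and scale between 0.2 and 0.295 m) or (y of each of jar_holder, tall_bottle_holder in the frame of tin_holder below 0 m and y of short_bottle_holder in the frame of tin_holder above 0 m and horizontal distance between tin and scale between 0.2 and 0.295 m) or (y of jar_holder in the frame of tin_holder below 0 m and y of each of short_bottle_holder, tall_bottle_holder in the frame of tin_holder above 0 m and horizontal distance between tin and scale between 0.295 and 0.39 m) or (y of jar_holder in the frame of tin_holder above 0 m and y of each of short_bottle_holder, tall_bottle_holder in the frame of tin_holder below 0 m and horizontal distance between tin and scale between 0.2 and 0.295 m) or (y of each of jar_holder, tall_bottle_holder in the frame of tin_holder above 0 m and y of short_bottle_holder in the frame of tin_holder below 0 m and horizontal distance between tin and scale between 0.295 and 0.39 m) or (y of each of jar_holder, short_bottle_holder in the frame of tin_holder above 0 m and y of tall_bottle_holder in the frame of tin_holder below 0 m and horizontal distance between tin and scale between 0.295 and 0.39 m) or (y of each of jar_holder, short_bottle_holder, tall_bottle_holder in the frame of tin_holder above 0 m and horizontal distance between tin and scale above 0.39 m)) and x of tin in the frame of pouring_rack between -0.017 and 0.017 m and z of tin in the frame of pouring_rack between 0.004 and 0.013 m); the robot touches nothing.
It fails at once if a container is tipped over (leans more than 0.7 rad) (angle between any of jar, short_bottle, tall_bottle, tin's own z axis and vertical above 0.7 rad).
It also fails if it takes over 109 s, if anything falls off the work surface, if the arm or the gripper's body presses on something with over 40 N, if the wrist force passes 120 N, or if a joint passes its speed limit or range.

## Robot

A 6-joint arm with a two-finger parallel gripper is mounted at the origin on a cart in front of the work surface, level with it; the furniture and walls round the work are solid. World frame = base frame: x ahead of the robot, y to its left, z up, the work surface at z = 0. Lengths are in m, angles in rad, forces in N, time in s.
With the tool pointing down it reaches from about 0.35 to 0.775 m from the base axis. Payload 7.3 kg.
Tool frame: the origin (TCP) lies at the centre of the arm's flange, where the gripper is bolted on; the fingertips stand 178 mm ahead of it and the grasp point (between the pads) lies 159 mm ahead of it (tip_extent is the distance from the TCP to the fingertips, in m); z points along the fingers, y is the line along which they close (so a half turn about z gives the same grasp; the last joint's range is limited). The gripper opens to 92 mm and grips with 3 to 60 N. Pads are 19 mm wide; open, the fingers measure 130 mm over their backs; the gripper's body (75 mm by 190 mm) begins 47 mm behind the grasp point.
Start: joints at [-1.409, 0.342, 1.524, -0, 1.275, -0.146], TCP at [0.159, -0.5, 0.405] pointing down, gripper open.
Joint ranges: [-2.53, 2.53], [-0.77, 2.02], [0.04, 2.7], [-1, 4.14], [0.28, 2.66], [-3.11, 3.11]. Speed limits (rad/s): [2.57, 2.57, 3.14, 3.14, 3.14, 3.14].

## Interface

Orientations are given as [roll, pitch, yaw] about the fixed x, y, z axes, in that order (R = Rz(yaw) Ry(pitch) Rx(roll)).
In Python, from cell import * gives the robot as it stands.
- The arm moves only by the tool arm_command, never from a script. Its arguments are lists of equal length, an entry for each row: "xyz": the shift along the world's x, y, z in mm, a list of three; "spin": the turn about the world's z in degrees. In form: {"xyz": [[tx, ty, tz], ...], "spin": [spin, ...]}. A call has 1 to 20 rows; each row shifts and turns the commanded pose from where the row before left it; what a row does not reach is not made up. A row lasts 1/10 s, in which the tool goes at most 50 mm and 8.59 degrees, less where a joint would pass 70% of its speed; a pose out of reach is approached as far as the arm can. A call with a gripper value outside its range is refused whole. "jaw" is the opening, from -1 (shut) to 1 (fully open), set as the call begins (left out, the last holds). The fingers move at their own pace and stop on an object; "squeeze" is the grip in N (left out, the last holds). Time passes only in rows, so rows that do not move let the fingers close. It gives the time, the measured TCP pose, the force, the opening and the grip force at its end, in the units of the state.
- observe(): the state, without advancing time (a new reading comes with each control period).
- read_camera(name): name is "scene" or "side" or "wrist"; returns a dict with "img" (480x640x3 uint8, red, green, blue), "depth" (480x640 float32, m along the optical axis (not along the pixel's ray), 0 where there is no reading), "fx", "fy", "cx", "cy" (pixels), "dist_coeffs" ([k1, k2, p1, p2, k3] as OpenCV has them; the pictures are not rectified), "world_from_camera" (4x4, takes a point from camera to world coordinates). Camera axes: x right, y up, looking along -z (the intrinsics and any distortion apply to the point x, -y, -z); pixel columns grow to the right and rows downward; lengths in m; the calibration is good to about 2 mm. A picture is of the moment at which its call begins.
- hand_in(): hands the job in; it is judged then, once.
The state is a dict: "time": time; "qpos": joint angles; "qvel": joint speeds; "joint_efforts": joint torques, N m; "tool_pos": TCP position; "tool_rot": TCP orientation; "contact_force": force on the tool from outside, world axes, zero at the start; "torque": the same for the moment, N m; "opening": finger opening in m; "grip_force": force on a finger pad.
Only numpy, scipy, OpenCV 4.12 (cv2) and the standard library are available. Lean on these libraries where they do the work, as an engineer would, in place of code of your own. Each camera call takes 0.05 s, during which the arm holds its last target. There are 200 camera calls.

## Working session

There is one attempt and no reset: what is moved stays moved. The work goes in short steps, Python scripts to look and compute and a tool call to move; the robot and the scene stay as the last step left them, time stands still between calls to the robot, and variables do not carry over. Pictures are saved under pics/ and viewed, at most 14 in all, crops included, and the job is handed in when it is done.

Besides the shell and the picture viewer there is one more tool, called after "Call:" by a JSON object that holds its "name" and its "arguments", one argument or row to a line. arm_command: Moves the arm, as the interface text tells. Its arguments: {"type":"object","properties":{"xyz":{"type":"array","items":{"type":"array","items":{"type":"number"}}},"spin":{"type":"array","items":{"type":"number"}},"jaw":{"type":"number"},"squeeze":{"type":"number"}},"required":["xyz","spin"]}

```bash
mkdir -p pics; ls; cat > h.py <<'E'
from cell import *
import numpy as np, cv2
def cam(n):
    c=read_camera(n); c['K']=np.array([[c['fx'],0,c['cx']],[0,c['fy'],c['cy']],[0,0,1.]]); c['D']=np.array(c['dist_coeffs'],float); c['T']=np.array(c['world_from_camera']); return c
def save(c,name): cv2.imwrite('pics/'+name,c['img'][:,:,::-1])
def rays(c,uv):
    p=cv2.undistortPoints(np.array(uv,float).reshape(-1,1,2),c['K'],c['D']).reshape(-1,2)
    d=np.c_[p[:,0],-p[:,1],-np.ones(len(p))]
    return c['T'][:3,3], d@c['T'][:3,:3].T
def onplane(c,uv,z):
    o,d=rays(c,uv); return o+d*((z-o[2])/d[:,2])[:,None]
def cloud(c):
    v,u=np.mgrid[0:480,0:640]; o,d=rays(c,np.c_[u.ravel(),v.ravel()])
    P=o+d*c['depth'].reshape(-1,1); P[c['depth'].ravel()==0]=np.nan
    return P.reshape(480,640,3)
E
python3 - <<'E'
from h import *
import pickle
for n in ['scene','side','wrist']:
    c=cam(n); save(c,n+'0.png'); pickle.dump({k:c[k] for k in c},open(n+'0.pkl','wb')); print(n,c['T'].round(3).tolist(),c['fx'],c['D'],(c['depth']>0).mean())
print(observe())
E
```

```text
pics
scene [[-0.717, 0.422, -0.555, -0.079], [-0.697, -0.442, 0.565, 0.663], [-0.007, 0.792, 0.611, 0.661], [0.0, 0.0, 0.0, 1.0]] 469.3846809487488 [-0.06202558  0.          0.          0.          0.        ] 0.9960384114583334
side [[-0.846, 0.317, -0.429, 0.004], [-0.533, -0.511, 0.674, 0.861], [-0.006, 0.799, 0.601, 0.77], [0.0, 0.0, 0.0, 1.0]] 493.1938068832951 [-0.04170501  0.          0.          0.          0.        ] 0.9959407552083334
wrist [[0.303, 0.918, 0.257, 0.227], [-0.953, 0.293, 0.08, -0.476], [-0.002, -0.269, 0.963, 0.383], [0.0, 0.0, 0.0, 1.0]] 396.1281486401921 [0.02143787 0.         0.         0.         0.        ] 0.9960774739583333
{'time': 0.15, 'qpos': array([-1.40899994e+00,  3.42536221e-01,  1.52476783e+00,  8.80041738e-06,
        1.27544739e+00, -1.46024655e-01]), 'qvel': array([-0.00017108, -0.00253971, -0.00355471, -0.00187278, -0.00181606,
        0.00058292]), 'joint_efforts': array([ 1.35481994e-03, -4.31471622e+01, -2.44352657e+01,  7.18014082e-02,
        5.36564004e-02, -7.96599488e-05]), 'tool_pos': array([ 0.1590593 , -0.50021746,  0.40422863]), 'tool_rot': array([-3.14044742e+00, -1.76937705e-04,  3.07818372e-01]), 'contact_force': array([ 0.2431784 , -0.29830629, -0.15218955]), 'torque': array([0.01736838, 0.05272371, 0.03705395]), 'grip_force': 0.0, 'opening': 0.09182339298214111}
```

View pics/scene0.png

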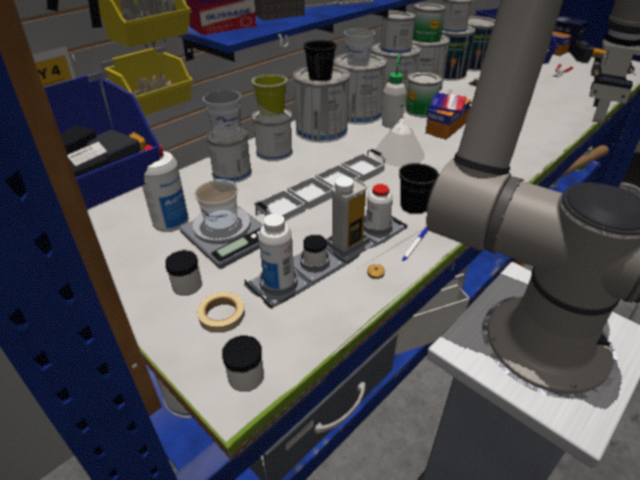

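View pics/side0.png

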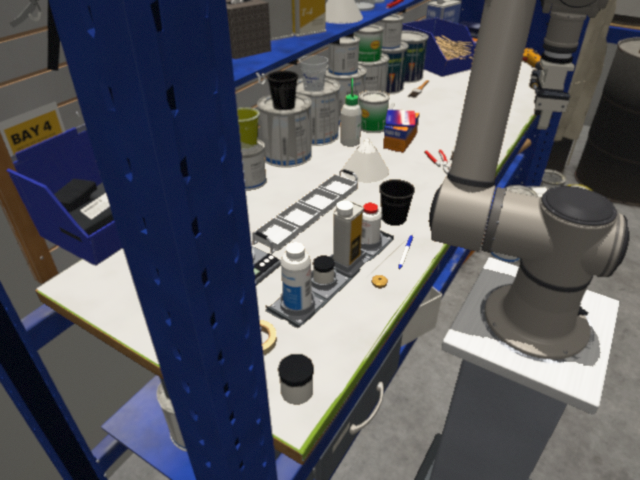

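The row from left to right is tall bottle (272,255), jar (315,250), tin (348,215) and short bottle (378,208). The scale (220,225) is at the left end of the rack (255–385, 155–210). The other two black-lid jars and the second bottle are decoys.

```bash
python3 - <<'E'
from h import *
import pickle
c=pickle.load(open('scene0.pkl','rb')); P=cloud(c)
def at(u,v): return P[v-1:v+2,u-1:u+2].reshape(-1,3)[4].round(3)
for n,u,v in [('tallcap',275,222),('jarlid',315,241),('tincap',345,183),('tinbody',352,195),('redcap',381,190),('scalepan',219,228),('cup',217,187),('rackNearL',257,207),('rackcornerR',383,160),('rackfarR',370,150),('rackfrontL',272,219),('cone',402,125),('blackcup',418,170),('decoyjar1',182,262),('decoyjar2',242,350),('decoybottle',163,158),('tape',220,300),('bench',320,320)]: print(n,at(u,v))
# cap centroids by height band
X,Y,Z=P[...,0],P[...,1],P[...,2]
m=(Z>.02)&(Z<.25)&(X>.2)&(X<.95)&(Y>-.5)&(Y<.5)
n,l,s,ce=cv2.connectedComponentsWithStats(m.astype(np.uint8))
for i in range(1,n):
    if s[i,4]>60:
        q=P[l==i]; print(s[i],q.min(0).round(3),q.max(0).round(3))
# topdown heightmap
im=np.zeros((600,800,3),np.uint8)
for x,y,z,col in zip(X[::1].ravel(),Y.ravel(),Z.ravel(),c['img'].reshape(-1,3)):
    if 0.1<x<1 and -.6<y<.6 and z<.3:
        r,k=int(600-(x-.1)/.9*600),int(400-y/.6*400)
        im[min(r,599)-1:r+1,min(k,799)-1:k+1]=col[::-1]
cv2.imwrite('pics/top.png',im)
E
```

```text
tallcap [0.447 0.237 0.163]
jarlid [0.441 0.143 0.067]
tincap [0.43  0.068 0.175]
tinbody [0.415 0.064 0.152]
redcap [ 0.419 -0.038  0.115]
scalepan [0.64  0.237 0.048]
cup [0.699 0.19  0.105]
rackNearL [0.682 0.099 0.014]
rackcornerR [ 0.584 -0.267  0.033]
rackfarR [ 0.632 -0.269  0.044]
rackfrontL [0.456 0.236 0.165]
cone [ 0.597 -0.361  0.1  ]
blackcup [ 0.439 -0.212  0.083]
decoyjar1 [0.574 0.368 0.074]
decoyjar2 [0.33  0.418 0.072]
decoybottle [0.779 0.262 0.177]
tape [0.492 0.349 0.015]
bench [0.33  0.244 0.001]
[ 293   42   87   96 5969] [ 0.79 -0.5   0.02] [ 0.95 -0.24  0.25]
[ 251   74   41   82 2701] [ 0.822 -0.184  0.02 ] [ 0.936 -0.072  0.223]
[382  82  17  43 461] [ 0.714 -0.5    0.02 ] [ 0.769 -0.484  0.151]
[ 203   90   48   88 3100] [ 0.815 -0.026  0.02 ] [0.924 0.087 0.223]
[141  92  50  24 386] [0.887 0.105 0.228] [0.9   0.235 0.25 ]
[  60  107  129  120 8343] [0.752 0.23  0.02 ] [0.95  0.448 0.25 ]
[  180   118   242   174 13227] [ 0.392 -0.412  0.02 ] [0.738 0.296 0.177]
[ 399  163   47   74 1943] [ 0.2   -0.226  0.02 ] [0.464 0.105 0.25 ]
[ 165  249   37   42 1198] [0.55  0.334 0.02 ] [0.616 0.397 0.076]
[197 292  47  36 812] [0.425 0.322 0.02 ] [0.51  0.408 0.027]
[ 222  335   41   52 1710] [0.299 0.387 0.02 ] [0.362 0.449 0.075]
```

View pics/top.png

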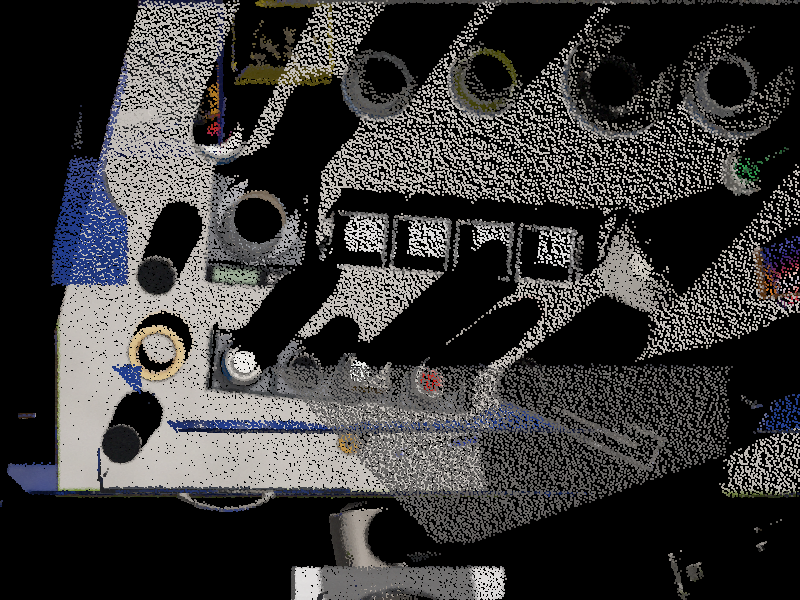

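The top-down map shows the row at x≈0.43 and the rack at x≈0.63, with both running roughly along y. I'll move the wrist camera over them next.

Call:
{"name": "arm_command", "arguments": {
  "xyz": [
    [25,15,6],
    [25,20,6],
    [25,25,6],
    [25,30,6],
    [25,35,6],
    [25,35,6],
    [25,35,6],
    [25,35,6],
    [25,35,6],
    [25,35,6],
    [20,35,6],
    [20,35,0],
    [15,35,0],
    [15,35,0],
    [10,30,0],
    [10,30,0],
    [0,30,0],
    [0,0,0],
    [0,0,0],
    [0,0,0]
  ],
  "spin": [4,4,5,5,5,5,5,5,5,5,5,5,4,4,4,2,0,0,0,0]
}}

```text
time: 2.15
tool_pos: [0.499, 0.029, 0.4706]
tool_rot: [-3.141, 0.0, 1.564]
contact_force: [-0.4, -0.5, -0.5]
opening: 0.0921
grip_force: 0.0
```

```bash
python3 - <<'E'
from h import *
import pickle
c=cam('wrist'); save(c,'w1.png'); pickle.dump(dict(c),open('w1.pkl','wb')); print(c['T'].round(3).tolist()); o=observe(); print(o['time'],o['tool_pos'],o['tool_rot'],o['qpos'])
E
```

```text
[[1.0, 0.006, 0.003, 0.499], [-0.006, 0.963, 0.268, 0.103], [-0.001, -0.268, 0.963, 0.45], [0.0, 0.0, 0.0, 1.0]]
2.2 [0.49903907 0.02877709 0.47067122] [-3.14147264e+00  2.85292902e-04  1.56320478e+00] [-9.57569343e-02  2.50693258e-01  1.46961380e+00 -2.98073659e-04
  1.42138004e+00 -8.81209808e-02]
```

View pics/w1.png

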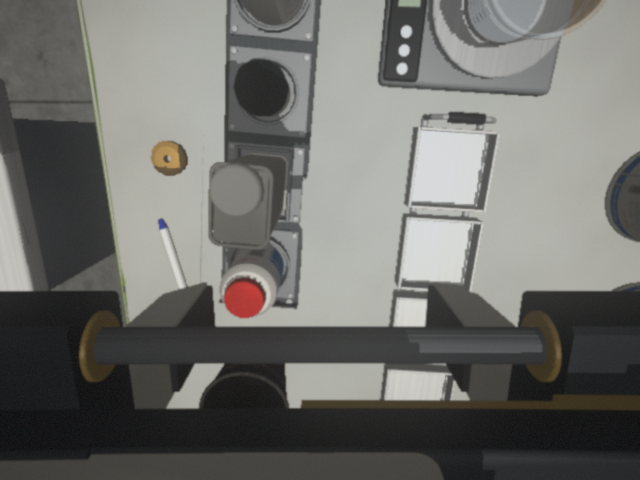

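The wrist view shows the tall bottle's holder at the top (270,5), the jar lid (265,90), tin (245,200), red cap (245,297), and rack pockets 1–2 at (450,170) and (440,250). I'll measure from this depth image.

```bash
cat > meas.py <<'E'
from h import *
def ring(P,xr,yr,zr):
    X,Y,Z=P[...,0],P[...,1],P[...,2]
    return P[(X>xr[0])&(X<xr[1])&(Y>yr[0])&(Y<yr[1])&(Z>zr[0])&(Z<zr[1])]
def rect(q):
    (a,b),(w,h),t=cv2.minAreaRect((q[:,:2]*1000).astype(np.float32)); return [round(float(v),1) for v in (a,b,w,h,t)]
def circ(q):
    (a,b),r=cv2.minEnclosingCircle((q[:,:2]*1000).astype(np.float32)); return [round(float(v),1) for v in (a,b,r)],(q.mean(0)*1000).round(1).tolist(),len(q)
E
python3 - <<'E'
from meas import *
import pickle
for f in ['scene0','w1']:
    c=pickle.load(open(f+'.pkl','rb')); P=cloud(c); print(f)
    for n,xr,yr,zr in [('tall',(.38,.52),(.19,.3),(.155,.172)),('jar',(.38,.5),(.09,.19),(.058,.072)),('tincap',(.36,.5),(0,.12),(.167,.185)),('tinbody',(.36,.5),(0,.12),(.143,.157)),('red',(.36,.48),(-.1,0),(.106,.122))]:
        q=ring(P,xr,yr,zr)
        if len(q)>5: print(n,circ(q),rect(q))
    q=ring(P,(.52,.72),(-.285,.125),(.024,.035)); 
    print('rack',rect(q),len(q))
    b=ring(P,(.3,.8),(-.2,.1),(-.02,.006)); print('bench z',np.median(b[:,2]))
    # rack front & back wall lines
    for yy in np.arange(-.26,.11,.04):
        k=q[abs(q[:,1]-yy)<.012]
        if len(k): print(round(yy,2),k[:,0].min().round(4),k[:,0].max().round(4),len(k))
E
```

```text
scene0
tall ([454.2, 233.9, 19.7], [451.1, 236.5, 162.7], 275) [453.9, 234.6, 36.0, 37.5, 72.8]
jar ([445.4, 142.0, 25.6], [442.3, 143.6, 64.7], 342) [444.0, 141.5, 46.7, 49.6, 43.4]
tincap ([438.9, 63.1, 18.9], [436.2, 65.2, 173.6], 199) [437.9, 62.3, 35.4, 36.5, 32.8]
tinbody ([437.3, 47.1, 37.5], [428.3, 51.2, 150.9], 355) [435.9, 47.3, 66.8, 48.0, 81.7]
red ([426.0, -46.3, 20.2], [424.8, -43.3, 112.9], 180) [426.7, -47.2, 38.2, 36.8, 83.4]
rack [627.3, -77.0, 388.2, 89.3, 85.7] 871
bench z 0.0031725129670476804
-0.26 0.5726 0.6578 67
-0.22 0.5721 0.6593 24
-0.18 0.5762 0.664 93
-0.14 0.5801 0.666 24
-0.1 0.641 0.6699 23
-0.06 0.5847 0.6716 66
-0.02 0.5879 0.6754 43
0.02 0.5901 0.6769 130
0.06 0.5934 0.6796 43
0.1 0.5979 0.682 16
w1
jar ([444.6, 142.8, 24.8], [444.7, 142.9, 64.5], 2466) [444.2, 142.4, 48.3, 48.7, 25.2]
tincap ([438.7, 64.1, 18.6], [439.3, 64.8, 173.8], 2214) [438.9, 64.2, 36.5, 36.5, 65.8]
tinbody ([437.2, 49.4, 36.5], [438.8, 40.8, 151.5], 2866) [437.0, 49.2, 65.0, 48.3, 84.4]
red ([426.9, -43.8, 19.2], [427.5, -42.7, 112.7], 1293) [426.9, -43.9, 37.4, 37.0, 15.5]
rack [628.8, -50.8, 337.8, 84.7, 85.9] 2716
bench z 0.0017311895433660407
-0.22 0.5757 0.659 37
-0.18 0.577 0.6596 316
-0.1 0.5831 0.5871 64
-0.06 0.5864 0.6709 239
-0.02 0.5887 0.6734 162
0.02 0.5914 0.6763 573
0.06 0.5939 0.6791 194
0.1 0.597 0.6822 381
```

Call:
{"name": "arm_command", "arguments": {
  "xyz": [
    [-7,34,-12],
    [-8,35,-12],
    [-8,35,-12],
    [-8,35,-12],
    [-8,34,-12],
    [-7,34,-12],
    [0,0,0],
    [0,0,0],
    [0,0,0]
  ],
  "spin": [-1,-1,-1,-1,-1,0,0,0,0]
}}

```text
time: 3.1
tool_pos: [0.4536, 0.2355, 0.3991]
tool_rot: [3.141, 0.0, 1.476]
contact_force: [0.6, -0.4, -0.4]
opening: 0.0918
grip_force: 0.0
```

```bash
python3 - <<'E'
from meas import *
c=cam('wrist'); save(c,'w2.png'); P=cloud(c); o=observe(); print(o['time'],o['tool_pos']*1000,np.degrees(o['tool_rot']))
for n,xr,yr,zr in [('tall',(.38,.52),(.19,.3),(.155,.172)),('jar',(.38,.5),(.09,.19),(.058,.072)),('tincap',(.36,.5),(0,.12),(.167,.185)),('rim',(.56,.72),(-.05,.125),(.024,.035)),('foot',(.38,.52),(.12,.3),(.005,.014))]:
    q=ring(P,xr,yr,zr)
    if len(q)>5: print(n,circ(q),rect(q))
E
```

```text
3.15 [453.67294044 235.43120781 399.23037745] [ 1.79940085e+02 -5.04278939e-03  8.45252816e+01]
tall ([454.1, 236.2, 19.1], [454.1, 237.5, 162.9], 3254) [454.2, 236.3, 37.0, 37.4, 0.9]
jar ([444.6, 147.6, 23.9], [445.6, 157.0, 63.8], 1004) [445.2, 157.3, 20.8, 47.9, 86.5]
foot ([443.0, 210.0, 98.2], [450.1, 227.6, 8.1], 3813) [448.1, 210.4, 179.0, 110.7, 88.5]
```

View pics/w2.png

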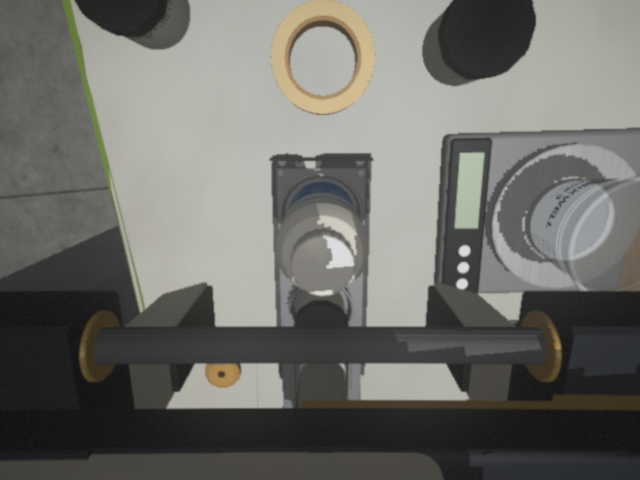

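The tall bottle's cap (320,262) is centred between the fingers, and its measured centre (454,236) matches the tool. Next I descend and grip.

Call:
{"name": "arm_command", "arguments": {
  "xyz": [
    [0,1,-20],
    [0,0,-25],
    [0,0,-25],
    [0,0,-25],
    [0,0,-15],
    [0,0,0],
    [0,0,0]
  ],
  "spin": [0,0,0,0,0,0,0]
}}

```text
time: 3.85
tool_pos: [0.4537, 0.237, 0.2894]
tool_rot: [3.141, -0.0, 1.476]
contact_force: [0.9, 0.5, 0.5]
opening: 0.092
grip_force: 0.0
```

Call:
{"name": "arm_command", "arguments": {
  "xyz": [
    [0,0,0],
    [0,0,0],
    [0,0,0],
    [0,0,0],
    [0,0,0],
    [0,0,0],
    [0,0,0],
    [0,0,0],
    [0,0,0],
    [0,0,0]
  ],
  "spin": [0,0,0,0,0,0,0,0,0,0],
  "jaw": -1,
  "squeeze": 25
}}

```text
time: 4.85
tool_pos: [0.4533, 0.2377, 0.2891]
tool_rot: [3.14, -0.0, 1.477]
contact_force: [2.4, 0.4, 5.1]
opening: 0.0616
grip_force: 25.0
```

Call:
{"name": "arm_command", "arguments": {
  "xyz": [
    [0,0,8],
    [0,0,16],
    [0,0,20],
    [0,0,20],
    [0,0,20],
    [0,0,16],
    [10,-8,0],
    [15,-15,0],
    [20,-18,0],
    [22,-21,0],
    [22,-21,0],
    [22,-21,0],
    [22,-21,0],
    [20,-19,0],
    [16,-16,0],
    [10,-10,0],
    [5,-4,0],
    [0,0,0],
    [0,0,0],
    [0,0,0]
  ],
  "spin": [0,0,0,0,0,0,0,0,0.5,0.5,0.5,0,0,0,0,0,0,0,0,0]
}}

```text
time: 6.85
tool_pos: [0.6365, 0.0646, 0.3889]
tool_rot: [-3.141, -0.0, 1.504]
contact_force: [0.0, 0.3, -3.0]
opening: 0.0615
grip_force: 24.9
```

```bash
python3 - <<'E'
from meas import *
c=cam('wrist'); save(c,'w3.png'); P=cloud(c); o=observe(); print(o['time'],o['tool_pos']*1000,np.degrees(o['tool_rot']),o['contact_force'])
q=ring(P,(.56,.72),(-.3,.14),(.022,.037)); print(len(q),rect(q))
for yy in np.arange(-.26,.13,.02):
    k=q[abs(q[:,1]-yy)<.008]
    if len(k): print(round(yy,2),k[:,0].min().round(4),k[:,0].max().round(4),len(k))
q=ring(P,(.56,.72),(.0,.2),(.022,.07));print(rect(q))
E
```

```text
6.9 [636.57565007  64.52516746 388.98301477] [ 1.79997829e+02 -8.37344464e-03  8.62019670e+01] [-0.25188548  0.35306965 -4.00257797]
1031 [656.5, 95.6, 98.4, 118.5, 84.8]
0.04 0.676 0.677 5
0.06 0.5941 0.6784 147
0.08 0.5958 0.6799 157
0.1 0.5968 0.6813 517
0.12 0.6085 0.6724 19
[640.0, 122.2, 155.6, 160.0, 90.0]
```

View pics/w3.png

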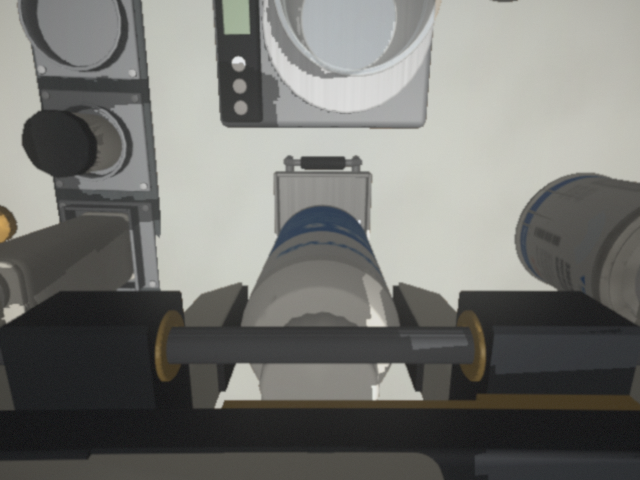

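The bottle hangs over pocket 1, and the pocket's left wall top shows at row ~173, cols 275–370.

```bash
python3 - <<'E'
from meas import *
c=cam('wrist'); P=cloud(c)
print((onplane(c,[(278,173),(323,173),(368,173),(278,177),(368,177)],.03)*1000).round(1)); 
q=ring(P,(.56,.72),(.09,.13),(.022,.036)); print(np.histogram(q[:,1],np.arange(.095,.126,.002)))
E
```

```text
[[603.  108.1  30. ]
 [640.9 105.6  30. ]
 [678.8 103.1  30. ]
 [602.6 104.8  30. ]
 [678.7  99.7  30. ]]
(array([ 18,  19,  28,  98, 155, 125,  54,   1,   0,   0,   4,   3,   3,
         0,   0]), array([0.095, 0.097, 0.099, 0.101, 0.103, 0.105, 0.107, 0.109, 0.111,
       0.113, 0.115, 0.117, 0.119, 0.121, 0.123, 0.125]))
```

Call:
{"name": "arm_command", "arguments": {
  "xyz": [
    [0,0,-12],
    [0,0,-20],
    [0,0,-20],
    [0,0,-18],
    [0,0,-12],
    [0,0,-8],
    [0,0,-5],
    [0,0,-4],
    [0,0,0],
    [0,0,0],
    [0,0,0]
  ],
  "spin": [0,0,0,0,0,0,0,0,0,0,0]
}}

```text
time: 8.05
tool_pos: [0.6372, 0.0637, 0.2904]
tool_rot: [3.14, -0.0, 1.503]
contact_force: [0.0, 0.1, -2.8]
opening: 0.0616
grip_force: 24.9
```

Call:
{"name": "arm_command", "arguments": {
  "xyz": [
    [0,0,-1],
    [0,0,-1],
    [0,0,0],
    [0,0,0]
  ],
  "spin": [0,0,0,0]
}}

```text
time: 8.45
tool_pos: [0.6373, 0.0637, 0.2891]
tool_rot: [3.14, -0.0, 1.503]
contact_force: [-0.8, -0.7, 5.6]
opening: 0.0614
grip_force: 24.9
```

Call:
{"name": "arm_command", "arguments": {
  "xyz": [
    [0,0,0],
    [0,0,0],
    [0,0,0],
    [0,0,0],
    [0,0,0],
    [0,0,0],
    [0,0,0],
    [0,0,10],
    [0,0,25],
    [0,0,35],
    [0,0,40]
  ],
  "spin": [0,0,0,0,0,0,0,0,0,0,0],
  "jaw": 1
}}

```text
time: 9.55
tool_pos: [0.6368, 0.0637, 0.3988]
tool_rot: [-3.14, 0.0, 1.503]
contact_force: [1.4, -0.1, 0.1]
opening: 0.0917
grip_force: 0.0
```

Call:
{"name": "arm_command", "arguments": {
  "xyz": [
    [-15,7,0],
    [-30,12,0],
    [-35,14,0],
    [-35,14,0],
    [-35,14,0],
    [-27,11,0],
    [-16,7,0],
    [0,0,0],
    [0,0,0],
    [0,0,0]
  ],
  "spin": [0,0,-0.5,-0.5,-0.7,0,0,0,0,0]
}}

```text
time: 10.55
tool_pos: [0.4449, 0.1424, 0.3981]
tool_rot: [3.14, -0.0, 1.473]
contact_force: [0.6, 0.4, -0.5]
opening: 0.0918
grip_force: 0.0
```

```bash
python3 - <<'E'
from meas import *
c=cam('wrist'); save(c,'w4.png'); P=cloud(c); o=observe(); print(o['time'],o['tool_pos']*1000,np.degrees(o['tool_rot']))
for n,xr,yr,zr in [('tall@rack',(.56,.7),(.0,.12),(.155,.172)),('jar',(.38,.5),(.09,.19),(.058,.072))]:
    q=ring(P,xr,yr,zr)
    if len(q)>5: print(n,circ(q),rect(q))
E
```

```text
10.6 [444.89800321 142.34018241 397.86491938] [ 1.79959525e+02 -7.54233503e-04  8.43972215e+01]
jar ([444.2, 143.2, 24.7], [444.3, 144.1, 64.3], 2789) [444.1, 143.3, 48.0, 48.8, 57.5]
```

View pics/w4.png

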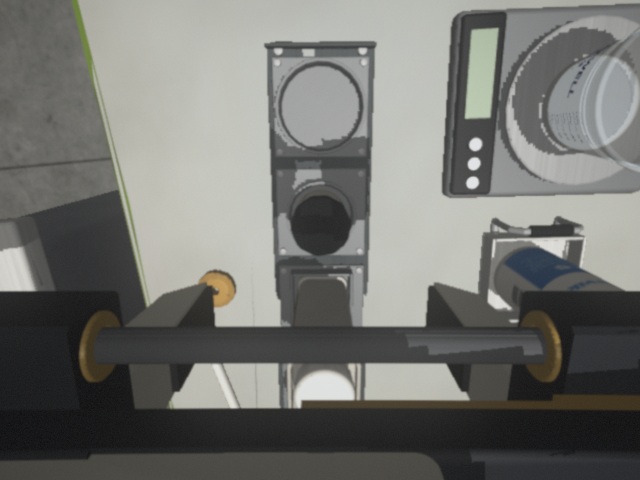

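The tall bottle stands in pocket 1 (545,280), and the jar lid (320,225) is centred under the tool. I'll pick up the jar.

Call:
{"name": "arm_command", "arguments": {
  "xyz": [
    [0,1,-30],
    [0,0,-35],
    [0,0,-35],
    [0,0,-35],
    [0,0,-25],
    [0,0,-15],
    [0,0,-5],
    [0,0,0],
    [0,0,0]
  ],
  "spin": [0,0,0,0,0,0,0,0,0]
}}

```text
time: 11.5
tool_pos: [0.4447, 0.1436, 0.2183]
tool_rot: [3.14, -0.0, 1.473]
contact_force: [0.0, -0.4, 0.5]
opening: 0.0916
grip_force: 0.0
```

Call:
{"name": "arm_command", "arguments": {
  "xyz": [
    [0,0,0],
    [0,0,0],
    [0,0,0],
    [0,0,0],
    [0,0,0],
    [0,0,0],
    [0,0,0],
    [0,0,0],
    [0,0,0],
    [0,0,0]
  ],
  "spin": [0,0,0,0,0,0,0,0,0,0],
  "jaw": -1,
  "squeeze": 15
}}

```text
time: 12.5
tool_pos: [0.4442, 0.1437, 0.2178]
tool_rot: [3.141, -0.0, 1.474]
contact_force: [0.5, 1.2, 0.8]
opening: 0.049
grip_force: 15.0
```

Call:
{"name": "arm_command", "arguments": {
  "xyz": [
    [0,0,10],
    [0,0,25],
    [0,0,35],
    [0,0,35],
    [0,0,35],
    [0,0,20],
    [0,0,10],
    [15,-14,0],
    [22,-21,0],
    [26,-24,0],
    [26,-24,0],
    [26,-24,0],
    [24,-22,0],
    [22,-20,0],
    [16,-15,0],
    [10,-10,0],
    [0,0,0],
    [0,0,0]
  ],
  "spin": [0,0,0,0,0,0,0,0,0,0.5,0.5,0.5,0,0,0,0,0,0]
}}

```text
time: 14.3
tool_pos: [0.6307, -0.0302, 0.3868]
tool_rot: [-3.139, -0.0, 1.5]
contact_force: [-0.2, -0.2, -0.4]
opening: 0.0489
grip_force: 15.0
```

```bash
python3 - <<'E'
from meas import *
c=cam('wrist'); save(c,'w5.png'); P=cloud(c); o=observe(); print(o['time'],o['tool_pos']*1000,np.degrees(o['tool_rot']),o['opening'],o['contact_force'])
for n,xr,yr,zr in [('tall@rack',(.56,.7),(.0,.12),(.155,.172))]:
    q=ring(P,xr,yr,zr)
    if len(q)>5: print(n,circ(q))
q=ring(P,(.56,.72),(-.3,.14),(.022,.037))
for yy in np.arange(-.14,.13,.02):
    k=q[abs(q[:,1]-yy)<.008]
    if len(k): print(round(yy,2),k[:,0].min().round(4),k[:,0].max().round(4),len(k))
E
```

```text
14.35 [630.54414519 -29.76517626 387.18358563] [-1.79906347e+02 -2.29676034e-02  8.59515722e+01] 0.049225873113259794 [ 0.32624185  0.04042827 -0.87837364]
tall@rack ([637.9, 61.6, 19.0], [637.8, 61.9, 163.2], 4992)
-0.08 0.6627 0.6681 27
-0.06 0.5858 0.6698 145
-0.04 0.5868 0.6714 150
-0.02 0.5885 0.673 164
0.0 0.59 0.6748 181
0.02 0.5915 0.677 591
0.04 0.5924 0.6777 171
0.06 0.5942 0.5973 33
0.08 0.5959 0.6806 28
0.1 0.5974 0.6818 322
0.12 0.6082 0.6737 38
```

View pics/w5.png

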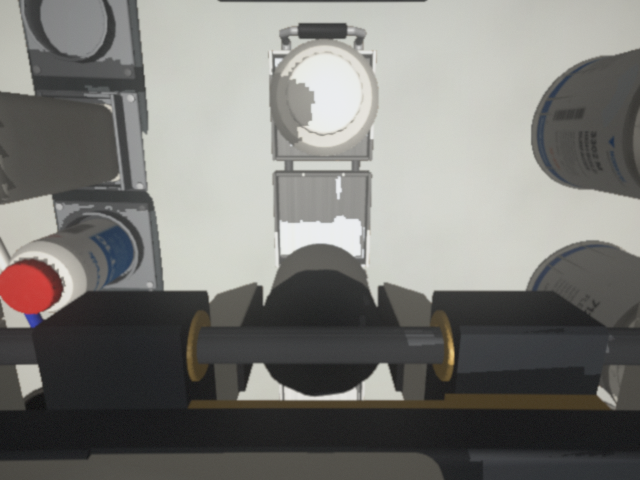

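The tall bottle stands well inside pocket 1 (325,95). The jar hangs at (320,320), over pocket 2.

Call:
{"name": "arm_command", "arguments": {
  "xyz": [
    [0,0,-20],
    [0,0,-35],
    [0,0,-35],
    [0,0,-30],
    [0,0,-20],
    [0,0,-12],
    [0,0,-8],
    [0,0,-5],
    [0,0,-3],
    [0,0,-2],
    [0,0,0],
    [0,0,0]
  ],
  "spin": [0,0,0,0,0,0,0,0,0,0,0,0]
}}

```text
time: 15.55
tool_pos: [0.6312, -0.0304, 0.2183]
tool_rot: [3.141, 0.0, 1.5]
contact_force: [-0.0, -0.2, -0.7]
opening: 0.049
grip_force: 15.0
```

Call:
{"name": "arm_command", "arguments": {
  "xyz": [
    [0,0,-1],
    [0,0,0],
    [0,0,0]
  ],
  "spin": [0,0,0]
}}

```text
time: 15.85
tool_pos: [0.6313, -0.0304, 0.2178]
tool_rot: [3.14, 0.0, 1.5]
contact_force: [-1.5, -0.3, 5.4]
opening: 0.0492
grip_force: 15.0
```

Call:
{"name": "arm_command", "arguments": {
  "xyz": [
    [0,0,0],
    [0,0,0],
    [0,0,0],
    [0,0,0],
    [0,0,0],
    [0,0,0],
    [0,0,0],
    [0,0,10],
    [0,0,25],
    [0,0,35],
    [0,0,40],
    [0,0,40],
    [0,0,25],
    [0,0,8]
  ],
  "spin": [0,0,0,0,0,0,0,0,0,0,0,0,0,0],
  "jaw": 1
}}

```text
time: 17.25
tool_pos: [0.6311, -0.0303, 0.4042]
tool_rot: [3.135, 0.001, 1.5]
contact_force: [1.1, 0.1, 0.4]
opening: 0.0918
grip_force: 0.0
```

Call:
{"name": "arm_command", "arguments": {
  "xyz": [
    [-15,7,0],
    [-30,12,0],
    [-35,14,0],
    [-35,14,0],
    [-35,14,0],
    [-27,11,0],
    [-16,7,0],
    [0,0,0],
    [0,0,0],
    [0,0,0]
  ],
  "spin": [0,0,-0.5,-0.5,-0.5,0,0,0,0,0]
}}

```text
time: 18.25
tool_pos: [0.4388, 0.0484, 0.3995]
tool_rot: [3.142, 0.0, 1.473]
contact_force: [-1.0, -0.3, 0.3]
opening: 0.0919
grip_force: 0.0
```

```bash
python3 - <<'E'
from meas import *
c=cam('wrist'); P=cloud(c); o=observe(); print(o['time'],o['tool_pos']*1000,np.degrees(o['tool_rot']))
for n,xr,yr,zr in [('jar@rack',(.56,.7),(-.08,.02),(.058,.072)),('tincap',(.36,.5),(0,.12),(.167,.185)),('tinbody',(.36,.5),(0,.12),(.143,.157))]:
    q=ring(P,xr,yr,zr)
    if len(q)>5: print(n,circ(q),rect(q))
E
```

```text
18.3 [438.83120911  48.3258101  399.43630751] [-1.79995961e+02  6.09558080e-03  8.44089120e+01]
jar@rack ([630.4, -26.5, 24.0], [629.3, -16.8, 63.7], 1105) [630.8, -16.3, 21.3, 48.1, 87.8]
tincap ([438.5, 64.3, 18.7], [438.8, 65.4, 173.7], 3590) [438.6, 64.3, 36.7, 36.7, 65.6]
tinbody ([437.2, 49.4, 36.6], [436.5, 42.2, 151.3], 4333) [437.1, 49.3, 65.7, 48.0, 84.3]
```

Call:
{"name": "arm_command", "arguments": {
  "xyz": [
    [-2,1,-20],
    [0,0,-25],
    [0,0,-25],
    [0,0,-20],
    [0,0,-13],
    [0,0,0],
    [0,0,0]
  ],
  "spin": [0,0,0,0,0,0,0]
}}

```text
time: 19.0
tool_pos: [0.4366, 0.0494, 0.2967]
tool_rot: [-3.141, 0.0, 1.473]
contact_force: [0.4, 0.1, -0.4]
opening: 0.0917
grip_force: 0.0
```

Call:
{"name": "arm_command", "arguments": {
  "xyz": [
    [0,0,0],
    [0,0,0],
    [0,0,0],
    [0,0,0],
    [0,0,0],
    [0,0,0],
    [0,0,0],
    [0,0,0],
    [0,0,0],
    [0,0,0]
  ],
  "spin": [0,0,0,0,0,0,0,0,0,0],
  "jaw": -1,
  "squeeze": 25
}}

```text
time: 20.0
tool_pos: [0.4363, 0.0497, 0.2969]
tool_rot: [3.141, 0.0, 1.474]
contact_force: [0.9, 0.5, 0.7]
opening: 0.0451
grip_force: 25.0
```

Call:
{"name": "arm_command", "arguments": {
  "xyz": [
    [0,0,8],
    [0,0,16],
    [0,0,22],
    [0,0,24],
    [0,0,22],
    [0,0,12],
    [0,0,6],
    [10,-9,0],
    [16,-15,0],
    [22,-20,0],
    [24,-22,0],
    [24,-23,0],
    [24,-23,0],
    [22,-20,0],
    [20,-18,0],
    [14,-14,0],
    [8,-7,0],
    [4,-2,0],
    [0,0,0],
    [0,0,0]
  ],
  "spin": [0,0,0,0,0,0,0,0,0,0.5,0.5,0.5,0,0,0,0,0,0,0,0]
}}

```text
time: 22.0
tool_pos: [0.6239, -0.1231, 0.406]
tool_rot: [-3.14, -0.001, 1.5]
contact_force: [0.1, -0.2, -5.4]
opening: 0.0454
grip_force: 24.9
```

```bash
python3 - <<'E'
from meas import *
c=cam('wrist'); save(c,'w6.png'); P=cloud(c); o=observe(); print(o['time'],o['tool_pos']*1000,np.degrees(o['tool_rot']),o['opening'],o['contact_force'])
q=ring(P,(.56,.72),(-.3,.14),(.022,.037))
for yy in np.arange(-.18,.05,.02):
    k=q[abs(q[:,1]-yy)<.008]
    if len(k): print(round(yy,2),k[:,0].min().round(4),k[:,0].max().round(4),len(k))
E
```

```text
22.05 [ 623.78347744 -122.90425835  406.3646101 ] [-1.79941642e+02 -1.91019973e-02  8.59648613e+01] 0.04568318880740447 [-0.95292938 -0.09729537 -4.94250524]
-0.14 0.5807 0.6641 32
-0.12 0.5813 0.6658 142
-0.1 0.5826 0.6675 144
-0.08 0.5843 0.669 473
-0.06 0.5855 0.6707 202
-0.04 0.5868 0.6721 170
-0.02 0.5889 0.6737 179
-0.0 0.59 0.6753 253
0.02 0.5913 0.6766 718
0.04 0.5928 0.6781 393
```

View pics/w6.png

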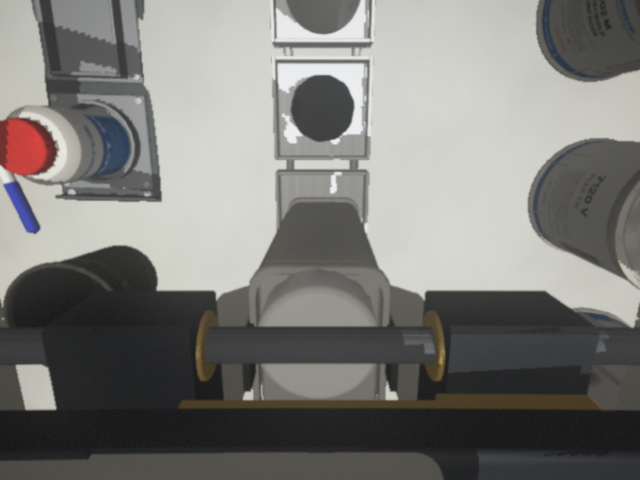

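The jar stands in pocket 2 (322,108) and the tin hangs over pocket 3. The gaps between pockets are at rows ~51 and ~164, so I'll use them to check y.

```bash
python3 - <<'E'
from meas import *
c=cam('wrist'); P=cloud(c)
print((onplane(c,[(322,42),(322,58),(322,158),(322,170)],.03)*1000).round(1))
q=ring(P,(.59,.66),(-.2,.06),(.024,.036)); h=np.histogram(q[:,1],np.arange(-.1,.03,.002)); print([(round(float(b)*1000),int(a)) for a,b in zip(*h) if a>15])
E
```

```text
[[634.2  21.5  30. ]
 [633.4   9.7  30. ]
 [627.9 -70.4  30. ]
 [627.2 -80.8  30. ]]
[(-86, 78), (-84, 125), (-82, 84), (-74, 36), (-72, 112), (-70, 110), (-68, 49), (6, 34), (8, 143), (10, 165), (12, 78), (20, 94), (22, 186), (24, 149), (26, 41)]
```

Call:
{"name": "arm_command", "arguments": {
  "xyz": [
    [0,0,-14],
    [0,0,-22],
    [0,0,-22],
    [0,0,-18],
    [0,0,-12],
    [0,0,-8],
    [0,0,-6],
    [0,0,-4],
    [0,0,-2],
    [0,0,0],
    [0,0,0]
  ],
  "spin": [0,0,0,0,0,0,0,0,0,0,0]
}}

```text
time: 23.2
tool_pos: [0.6242, -0.1234, 0.2992]
tool_rot: [3.141, 0.0, 1.5]
contact_force: [0.2, 0.2, -5.0]
opening: 0.0456
grip_force: 24.9
```

Call:
{"name": "arm_command", "arguments": {
  "xyz": [
    [0,0,-1],
    [0,0,-1],
    [0,0,-0.5],
    [0,0,0],
    [0,0,0]
  ],
  "spin": [0,0,0,0,0]
}}

```text
time: 23.7
tool_pos: [0.6241, -0.1233, 0.297]
tool_rot: [3.141, 0.0, 1.5]
contact_force: [-1.7, 0.9, 1.4]
opening: 0.0452
grip_force: 24.9
```

Call:
{"name": "arm_command", "arguments": {
  "xyz": [
    [0,0,0],
    [0,0,0],
    [0,0,0],
    [0,0,0],
    [0,0,0],
    [0,0,0],
    [0,0,0],
    [0,0,10],
    [0,0,25],
    [0,0,35],
    [0,0,25],
    [0,0,10]
  ],
  "spin": [0,0,0,0,0,0,0,0,0,0,0,0],
  "jaw": 1
}}

```text
time: 24.9
tool_pos: [0.6242, -0.1233, 0.4052]
tool_rot: [3.136, 0.001, 1.5]
contact_force: [0.1, 0.4, 0.2]
opening: 0.0917
grip_force: 0.0
```

Call:
{"name": "arm_command", "arguments": {
  "xyz": [
    [-15,7,0],
    [-30,12,0],
    [-36,14,0],
    [-36,15,0],
    [-36,14,0],
    [-28,11,0],
    [-16,7,0],
    [0,0,0],
    [0,0,0],
    [0,0,0]
  ],
  "spin": [0,0,-0.5,-0.5,-0.5,0,0,0,0,0]
}}

```text
time: 25.9
tool_pos: [0.4279, -0.0437, 0.4012]
tool_rot: [3.141, 0.0, 1.473]
contact_force: [-0.4, -0.0, -0.7]
opening: 0.0918
grip_force: 0.0
```

```bash
python3 - <<'E'
from meas import *
c=cam('wrist'); save(c,'w7.png'); P=cloud(c); o=observe(); print(o['time'],o['tool_pos']*1000,np.degrees(o['tool_rot']))
for n,xr,yr,zr in [('jar@rack',(.56,.7),(-.08,.02),(.058,.072)),('red',(.36,.48),(-.1,0),(.106,.122)),('redshoulder',(.36,.48),(-.1,0),(.05,.122))]:
    q=ring(P,xr,yr,zr)
    if len(q)>5: print(n,circ(q),rect(q))
E
```

```text
25.95 [427.91552903 -43.73613564 401.04821889] [1.79992738e+02 2.86746323e-03 8.44191139e+01]
jar@rack ([630.3, -30.8, 25.3], [628.8, -30.0, 64.1], 3262) [630.2, -30.8, 48.3, 49.9, 84.3]
red ([426.9, -44.4, 19.0], [426.9, -43.3, 112.9], 2196) [426.7, -44.2, 37.2, 37.0, 31.5]
redshoulder ([426.8, -44.3, 28.2], [427.5, -38.0, 101.9], 4565) [427.0, -44.0, 55.8, 55.6, 51.0]
```

View pics/w7.png

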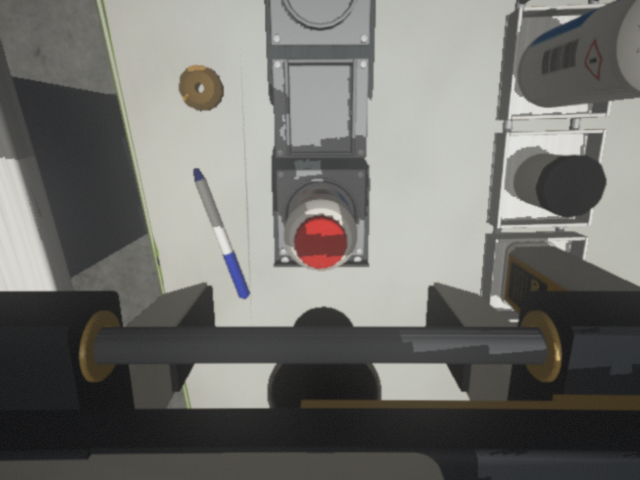

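Bottle 1, the jar and the tin are standing in the rack, and the red cap (320,243) is centred under the tool. I'll pick up the short bottle.

Call:
{"name": "arm_command", "arguments": {
  "xyz": [
    [-1,0,-25],
    [0,0,-35],
    [0,0,-35],
    [0,0,-30],
    [0,0,-25],
    [0,0,-15],
    [0,0,0],
    [0,0,0]
  ],
  "spin": [0,0,0,0,0,0,0,0]
}}

```text
time: 26.75
tool_pos: [0.4266, -0.0436, 0.2362]
tool_rot: [-3.141, -0.0, 1.473]
contact_force: [-0.6, 0.1, 0.7]
opening: 0.0916
grip_force: 0.0
```

Call:
{"name": "arm_command", "arguments": {
  "xyz": [
    [0,0,0],
    [0,0,0],
    [0,0,0],
    [0,0,0],
    [0,0,0],
    [0,0,0],
    [0,0,0],
    [0,0,0],
    [0,0,0],
    [0,0,0]
  ],
  "spin": [0,0,0,0,0,0,0,0,0,0],
  "jaw": -1,
  "squeeze": 25
}}

```text
time: 27.75
tool_pos: [0.4265, -0.0434, 0.2366]
tool_rot: [3.14, 0.0, 1.474]
contact_force: [3.1, -0.2, 5.4]
opening: 0.0556
grip_force: 25.0
```

Call:
{"name": "arm_command", "arguments": {
  "xyz": [
    [0,0,10],
    [0,0,25],
    [0,0,35],
    [0,0,35],
    [0,0,30],
    [0,0,20],
    [0,0,10],
    [10,-9,0],
    [16,-15,0],
    [22,-20,0],
    [24,-22,0],
    [24,-22,0],
    [24,-22,0],
    [24,-22,0],
    [20,-18,0],
    [14,-14,0],
    [8,-7,0],
    [4,-3,0],
    [0,0,0],
    [0,0,0]
  ],
  "spin": [0,0,0,0,0,0,0,0,0,0.5,0.5,0.5,0,0,0,0,0,0,0,0]
}}

```text
time: 29.75
tool_pos: [0.6159, -0.2172, 0.4002]
tool_rot: [-3.14, -0.001, 1.5]
contact_force: [0.3, 0.6, -3.3]
opening: 0.0554
grip_force: 25.0
```

```bash
python3 - <<'E'
from meas import *
c=cam('wrist'); save(c,'w8.png'); P=cloud(c); o=observe(); print(o['time'],o['tool_pos']*1000,np.degrees(o['tool_rot']),o['opening'],o['contact_force'])
q=ring(P,(.56,.72),(-.3,.14),(.022,.037))
for yy in np.arange(-.26,-.0,.02):
    k=q[abs(q[:,1]-yy)<.008]
    if len(k): print(round(yy,2),k[:,0].min().round(4),k[:,0].max().round(4),len(k))
q=ring(P,(.59,.66),(-.3,.06),(.024,.036)); h=np.histogram(q[:,1],np.arange(-.3,.03,.002)); print([(round(float(b)*1000),int(a)) for a,b in zip(*h) if a>15])
q=ring(P,(.56,.7),(-.18,-.07),(.143,.157)); print('tin',rect(q))
E
```

```text
29.8 [ 615.82309829 -216.99127698  400.70466822] [-1.79934089e+02 -3.16457681e-02  8.59535417e+01] 0.05579683450367497 [-0.72208904 -0.31673685 -2.98043167]
-0.26 0.6552 0.6554 3
-0.24 0.5731 0.657 99
-0.22 0.5743 0.6586 142
-0.2 0.5753 0.6602 144
-0.18 0.5773 0.6608 467
-0.16 0.5789 0.6635 419
-0.14 0.5797 0.6649 126
-0.12 0.5817 0.6665 131
-0.1 0.5828 0.6679 129
-0.08 0.5842 0.6691 114
-0.06 0.5856 0.6706 345
-0.04 0.5875 0.6708 91
[(-180, 84), (-178, 130), (-176, 84), (-168, 48), (-166, 110), (-164, 81), (-162, 24), (-70, 22), (-56, 44), (-54, 54), (-52, 31), (-50, 24), (-48, 21)]
tin [625.2, -123.9, 64.3, 48.6, 85.8]
```

View pics/w8.png

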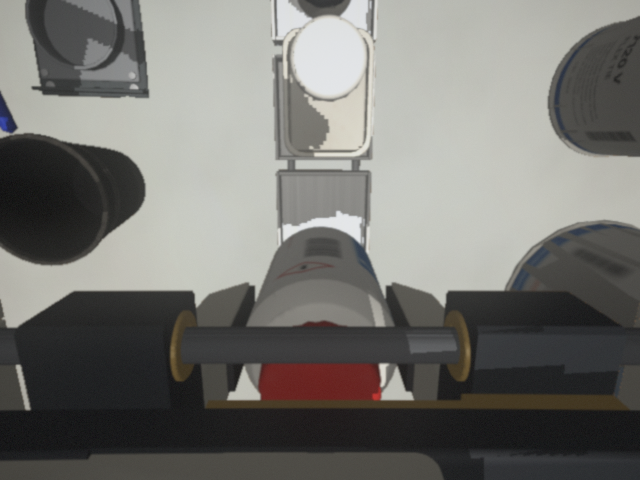

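The tin stands square in pocket 3 (325,90), and the short bottle hangs over pocket 4. I'll lower it.

Call:
{"name": "arm_command", "arguments": {
  "xyz": [
    [1,-1,-20],
    [0,0,-35],
    [0,0,-35],
    [0,0,-30],
    [0,0,-18],
    [0,0,-10],
    [0,0,-6],
    [0,0,-4],
    [0,0,-2],
    [0,0,-1],
    [0,0,0],
    [0,0,0]
  ],
  "spin": [0,0,0,0,0,0,0,0,0,0,0,0]
}}

```text
time: 31.0
tool_pos: [0.6172, -0.2184, 0.2407]
tool_rot: [3.141, 0.0, 1.5]
contact_force: [0.2, 0.6, -2.6]
opening: 0.0556
grip_force: 25.0
```

Call:
{"name": "arm_command", "arguments": {
  "xyz": [
    [0,0,-1.5],
    [0,0,-1.5],
    [0,0,-1],
    [0,0,0],
    [0,0,0]
  ],
  "spin": [0,0,0,0,0]
}}

```text
time: 31.5
tool_pos: [0.6171, -0.2183, 0.2366]
tool_rot: [3.141, 0.0, 1.5]
contact_force: [-2.0, -0.1, 1.5]
opening: 0.0553
grip_force: 25.0
```

Contact is made, so I'll release, rise and check.

Call:
{"name": "arm_command", "arguments": {
  "xyz": [
    [0,0,0],
    [0,0,0],
    [0,0,0],
    [0,0,0],
    [0,0,0],
    [0,0,0],
    [0,0,0],
    [0,0,10],
    [0,0,25],
    [0,0,35],
    [0,0,40],
    [0,0,40],
    [0,0,20],
    [0,0,0],
    [0,0,0]
  ],
  "spin": [0,0,0,0,0,0,0,0,0,0,0,0,0,0,0],
  "jaw": 1
}}

```text
time: 33.0
tool_pos: [0.6168, -0.2182, 0.4064]
tool_rot: [3.141, 0.0, 1.5]
contact_force: [-0.2, -0.0, -0.5]
opening: 0.092
grip_force: 0.0
```

Call:
{"name": "arm_command", "arguments": {
  "xyz": [
    [-30,-5,0],
    [-40,-5,0],
    [-40,-5,0],
    [-40,-5,0],
    [-30,-5,0],
    [0,0,0],
    [0,0,0],
    [0,0,0]
  ],
  "spin": [0,0,0,0,0,0,0,0]
}}

```text
time: 33.8
tool_pos: [0.4378, -0.2433, 0.4055]
tool_rot: [-3.141, -0.001, 1.5]
contact_force: [-0.4, -0.6, -0.8]
opening: 0.0916
grip_force: 0.0
```

```bash
python3 - <<'E'
from meas import *
c=cam('scene'); save(c,'end.png'); P=cloud(c); print(observe()['time'])
for n,xr,yr,zr in [('tall',(.58,.7),(.0,.12),(.155,.172)),('jar',(.58,.7),(-.08,.02),(.058,.072)),('tin',(.58,.68),(-.18,-.07),(.143,.157)),('red',(.57,.67),(-.27,-.17),(.106,.122))]:
    q=ring(P,xr,yr,zr)
    if len(q)>5: print(n,circ(q))
E
```

```text
33.85
tall ([637.7, 61.4, 20.5], [633.8, 63.1, 161.5], 154)
jar ([628.2, -33.4, 26.4], [627.4, -30.0, 64.6], 213)
tin ([623.7, -125.2, 38.7], [615.1, -120.5, 150.0], 218)
red ([615.4, -219.6, 21.7], [612.1, -217.4, 111.7], 112)
```

View pics/end.png

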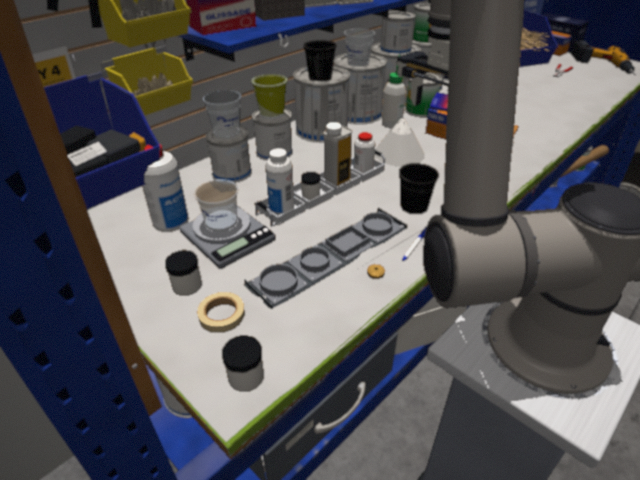

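All four stand upright in the rack, from the scale outwards: tall bottle (278,185), jar (311,185), tin (338,155) and short bottle (365,150). The holders are empty.

```bash
python3 -c "
from cell import *
print(hand_in())"
```

```text
the job is handed in; nothing more can be done
None
```

The job is handed in: tall bottle, jar, tin and short bottle stand upright in the rack in that order from the scale, placed in about 34 s, though the judge returned no verdict.

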